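# Slide the cover panel over the fry box and seal it

### The arm

A 7-joint arm with a two-finger parallel gripper is mounted at the origin on the work surface. World frame = base frame: x ahead of the robot, y to its left, z up, the work surface at z = 0. Lengths are in mm, angles in rad, forces in N, time in s.
With the tool pointing down it reaches from about 425 to 825 mm from the base axis. Payload 3.6 kg.
Tool frame: the origin (TCP) lies on the centre line of the jaws, within the pads' length; the fingertips stand 8 mm ahead of it and the grasp point (between the pads) lies 11 mm behind it; z points along the fingers, y is the line along which they close (so a half turn about z gives the same grasp; the last joint's range is limited). The gripper opens to 93 mm and grips with 3 to 60 N. Pads are 15 mm wide; open, the fingers measure 128 mm over their backs; the gripper's body (75 mm by 188 mm) begins 65 mm behind the grasp point.
Start: joints at [-1.147, 0.615, -0.013, 1.423, 0.008, 1.103, -0.04], TCP at [283.158, 585.048, 191.74] pointing down, gripper open.
Joint ranges: [-3.12, 3.12], [-0.3, 2.06], [-1.34, 1.32], [0.26, 2.42], [-1.36, 4.5], [0.01, 1.98], [-2.84, 2.84]. Speed limits (rad/s): [2.79, 2.79, 3.14, 3.14, 3.14, 3.14, 3.14].

### API

Orientations are given as a unit quaternion [x, y, z, w].
In Python, from bench import state, read_camera, get_calibration, job_done gives the robot as it stands.
- The arm moves only by the tool drive_tool, never from a script. Its argument "moves" is a list that holds one entry, the list of rows, each a list of 5 numbers: the shift along the world's x, y, z in cm, then the turn about the world's z in rad, then the opening, from 0 (shut) to 1 (fully open). A call has 1 to 20 rows; each row is the pose to reach, as a shift and turn from the pose commanded when the call began; what a row does not reach only later rows make up. A row lasts 1/10 s, in which the tool goes at most 50 mm and 8.59 degrees, less where a joint would pass 70% of its speed; a pose out of reach is approached as far as the arm can. A call with a gripper value outside its range is refused whole. The fingers move at their own pace and stop on an object; "force" is the grip in N (left out, the last holds). Time passes only in rows, so rows that repeat a pose let the fingers close. It gives the time, the measured TCP pose, the force, the opening and the grip force at its end, in the units of the state.
- state(): the state, without advancing time (a new reading comes with each control period).
- read_camera(name): name is "side" or "top"; returns the picture (400x640x3 uint8, red, green, blue); there is no depth.
- get_calibration(name): a dict with "mtx" (3x3 intrinsics, pixels), "rvec" (rotation vector, rad) and "tvec" (3), from world to camera coordinates, as OpenCV has them. Camera axes: x right, y down, z forward; pixel columns grow to the right and rows downward; lengths in mm; the calibration is good to about 2 mm. A picture is of the moment at which its call begins. get_calibration takes no time and is no camera call.
- job_done(): hands the job in; it is judged then, once.
The state is a dict: "t": time; "joint_positions": joint angles; "dq": joint speeds; "effort": joint torques, N m; "eef_pos": TCP position; "tool_rot": TCP orientation; "force": force on the tool from outside, world axes, zero at the start; "wrist_torque": the same for the moment, N m; "width": opening from 0.0 (shut) to 1.0 (fully open); "finger_force": force on a finger pad.
Only numpy, scipy, OpenCV 4.12 (cv2) and the standard library are available. Lean on these libraries where they do the work, as an engineer would, in place of code of your own. Each camera call takes 0.05 s, during which the arm holds its last target. There are 200 camera calls.

### The job

Slide the orange cover panel up out of the sloping black slots and over the top of the grey fry box until it reaches the back stop, lying on the black rubber sealing frame. Then press the panel down so that the frame goes fully down and the panel sits level in the box, behind the front lips. Leave the other things on the table where they are.

Things in the scene. Friction and masses are not known exactly. Their poses are not given: they have to be found in the camera images.
- box: Grey fixed fry box with a sloping black slotted holder at its front. Origin on the table under the middle of the crest where slope and box meet; x runs up the slope and over the box (away from the robot at yaw 0), y left, z up. Behind the crest, x 0 to 106 mm, is the panel's place: 124 mm wide, side walls 4 mm thick and 108 mm high. Its front wall (82 mm high) is set back to x = 14 to 18 mm.
- lip (a point): Middle of the crest, 100 mm above the table; axes as box. Two front lips stand at |y| = 50 to 66 mm; between them it is open, so a fingertip can follow the panel's lower edge through here up to 10 mm behind the crest.
- seat (a point): Where the panel's origin belongs at the end: 54 mm behind the crest, 94 mm above the table. Axes as box.
- back_stop (a point): Middle of the top edge of the back stop's face, which the panel's upper edge meets: 106 mm behind the crest, 112 mm high.
- slot_foot (a point): Middle of the slope's lower end, 116 mm down the slope (25 degrees) from the crest. Two rails, at |y| = 50 to 66 mm, carry the panel's outer 10 mm on each side; between them the slope is open, with nothing underneath. Lips over the lower 58 mm of the rails form the slots; above these the panel can tip over the crest.
- frame (a joint): Black rubber sealing frame (two 12 mm wide side strips and a 12 mm back strip, open in the middle) on which the panel lies. 0 = up (top level with the crest, 100 mm), 0.006 m = fully down; it needs about 7 N downward and stays where it is left.
- panel: Loose orange acrylic panel, 100 mm (x) by 120 mm (y) by 5 mm thick, slippery, 90 g. Origin at the centre of its underside; x points up the slope (to the upper edge), z out of its upper face. It starts in the slots at 25 degrees against the lower stops.
- panel_low_edge (a point): Middle of the panel's lower edge, at half thickness. Axes as panel.
- food_jar: Loose food jar, 56 mm across, 75 mm high, upright beside the box. Origin under its centre.
- airstone: Loose blue ceramic airstone, 75 mm long, 28 mm thick, lying beside the box. Origin under its centre, x along it.
- thermometer: Loose glass thermometer, 153 mm long, 15 mm thick, lying on the table. Origin under its centre, x along it.
- timer: Loose white timer switch box, 70 by 110 mm, 45 mm high, with a red button. Origin under its centre.
- cup: Loose white mug, 76 mm across, 85 mm high. Origin under its centre.
There are look-alikes about, which are no part of the job. Of the things like the panel, leave any that is purple; of the rest the smaller one is meant.

How it is judged (in metres and radians):
On the way, in this order (a step that is already met when the one before it is completed fails the run):
1. the panel is out of the slots and lies on the frame against the back stop, the frame not yet pressed down (x of panel in the frame of seat above -0.006 m and angle between panel's own z axis and vertical below 0.1 rad and value of joint frame below 0.0035 m), for 0.1 s.
2. the panel is pressed down with the frame (value of joint frame above 0.0045 m and z of panel in the frame of seat below 0.0025 m), for 0.1 s.
At the end, for the whole second after the job is handed in: The panel lies at rest in the box behind the front lips: its origin within 5 mm of the seat along x and y and 2.5 mm in height, level within 0.04 rad, the frame pressed down at least 4.5 mm (all of step 2 and x of panel in the frame of seat between -0.005 and 0.005 m and y of panel in the frame of seat between -0.005 and 0.005 m and z of panel in the frame of seat above -0.0025 m and angle between the z axis of panel and the z axis of box, either way round below 0.04 rad and linear speed of panel below 0.01 m/s); the robot touches nothing.
It fails at once if one of the other things (the food jar, the airstone, the thermometer, the timer switch box, the mug) is shifted by more than 30 mm (distance of any of food_jar, airstone, thermometer, timer, cup from where it was at the start of the episode above 0.03 m).
It fails at once if the panel falls off the holder or box (height (world z) of panel below 0.05 m).
It also fails if it takes over 38 s, if anything falls off the work surface, if the arm or the gripper's body presses on something with over 40 N, if the wrist force passes 120 N, or if a joint passes its speed limit or range.

## Working session

There is one attempt and no reset: what is moved stays moved. The work goes in short steps, Python scripts to look and compute and a tool call to move; the robot and the scene stay as the last step left them, time stands still between calls to the robot, and variables do not carry over. Pictures are saved under pics/ and viewed, at most 10 in all, crops included, and the job is handed in when it is done.

Besides the shell and the picture viewer there is one more tool, called after "Emit:" as name(argument=value, ...) on one line, values as JSON. drive_tool: Moves the arm, as the interface text tells. Its arguments: {"type":"object","properties":{"moves":{"type":"array","items":{"type":"array","items":{"type":"array","items":{"type":"number"}}}},"force":{"type":"number"}},"required":["moves"]}

```bash
mkdir -p pics
python3 - <<'E'
from bench import *
import cv2
for n in("top","side"):
    cv2.imwrite(f"pics/{n}0.png",read_camera(n)[:,:,::-1]); print(n,get_calibration(n))
s=state();print(s)
E
```

```text
top {'mtx': array([[369.11054765,   0.        , 320.81361847],
       [  0.        , 369.11054765, 199.63040657],
       [  0.        ,   0.        ,   1.        ]]), 'rvec': array([ 2.15953879, -2.16467353,  0.15068845]), 'tvec': array([  -2.75049319,  539.18558769, 1085.56098   ])}
side {'mtx': array([[487.02907993,   0.        , 326.59760831],
       [  0.        , 487.02907993, 209.78958565],
       [  0.        ,   0.        ,   1.        ]]), 'rvec': array([ 2.30564844, -0.68601852,  0.27794107]), 'tvec': array([-442.54191833,  271.43734893, 1025.28804791])}
{'t': 0.1, 'joint_positions': array([-1.14650342,  0.6157827 , -0.01263719,  1.42469958,  0.00812143,
        1.10338688, -0.04038598]), 'dq': array([ 4.29711653e-04, -3.10780931e-03, -1.08261695e-03, -3.56966370e-03,
        7.21162276e-04,  8.89152010e-04,  9.12123225e-05]), 'effort': array([ 9.74296054e-04, -4.60046053e+01,  2.09751385e-01, -1.66244513e+01,
       -6.12037489e-02,  1.69061153e-02,  1.13759083e-04]), 'eef_pos': array([282.84967769, 584.39804647, 190.73579312]), 'tool_rot': array([ 2.23441114e-01,  9.74716795e-01, -1.08846028e-03, -2.32612134e-04]), 'force': array([ 0.22228021,  0.20632897, -0.74830123]), 'wrist_torque': array([-0.03576161, -0.00034715,  0.041265  ]), 'finger_force': 0.0, 'width': 0.99898667563928}
```

View pics/top0.png

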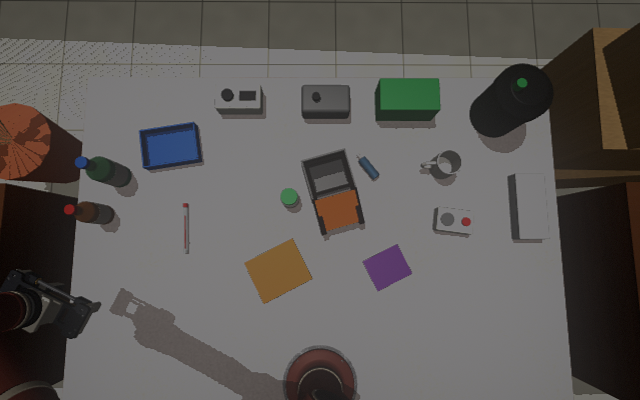

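View pics/side0.png

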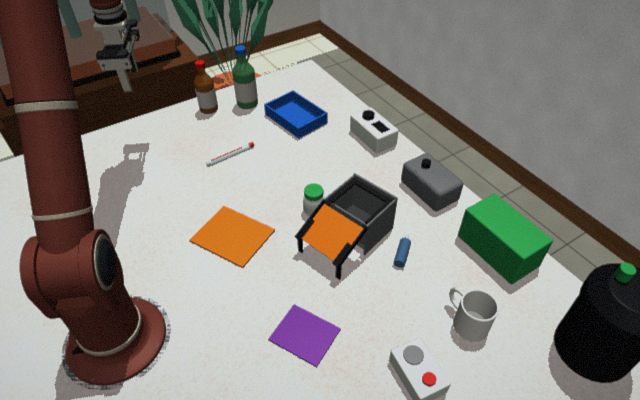

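The candidates in the top view are the small orange panel in the black slots at (338,210), the larger orange sheet on the table at (278,270), and the purple sheet at (387,267). The one in the slots fits: it's not purple and it's the smaller orange one. I'll confirm this with a crop and measure it.

```bash
cat > h.py <<'E'
import cv2,numpy as np
from bench import *
def cam(n):
    c=get_calibration(n); R=cv2.Rodrigues(c["rvec"])[0]; return c["mtx"],R,c["tvec"]
def ray(n,uv):
    K,R,t=cam(n); return -R.T@t, R.T@np.linalg.inv(K)@np.array([uv[0],uv[1],1.])
def onz(n,uv,z):
    o,d=ray(n,uv); return o+d*(z-o[2])/d[2]
def proj(n,P):
    K,R,t=cam(n); p=(K@(R@np.array(P,float).T+t[:,None])); return (p[:2]/p[2]).T
def orange(im):
    h=cv2.cvtColor(im,cv2.COLOR_RGB2HSV); return cv2.inRange(h,(4,150,60),(22,255,255))
E
python3 - <<'E'
from h import *
t=cv2.imread("pics/top0.png"); s=cv2.imread("pics/side0.png")
a=cv2.resize(t[140:250,270:390],None,fx=4.5,fy=4.5,interpolation=cv2.INTER_CUBIC)
b=cv2.resize(s[165:285,285:405],None,fx=4.5,fy=4.5,interpolation=cv2.INTER_CUBIC)
cv2.imwrite("pics/ca.png",cv2.convertScaleAbs(a,alpha=1.6));cv2.imwrite("pics/cb.png",cv2.convertScaleAbs(b,alpha=1.6))
for n,i in(("top",t),("side",s)):
    m=orange(i[:,:,::-1].copy())
    for c in cv2.findContours(m,0,2)[0]:
        if cv2.contourArea(c)<600: continue
        r=cv2.minAreaRect(c); print(n,cv2.contourArea(c),np.round(cv2.boxPoints(r),1).tolist())
        print(" poly",cv2.approxPolyDP(c,3,True)[:,0].tolist(), "ctr on z=80",np.round(onz(n,r[0],80)))
E
```

```text
top 2271.0 [[244.0, 263.0], [292.0, 239.0], [311.79998779296875, 278.6000061035156], [263.79998779296875, 302.6000061035156]]
 poly [[292, 239], [245, 263], [264, 302], [311, 278]] ctr on z=80 [330. 119.  80.]
top 1121.5 [[314.20001220703125, 200.5], [353.79998779296875, 189.1999969482422], [362.5, 219.8000030517578], [322.8999938964844, 231.1999969482422]]
 poly [[354, 190], [315, 201], [326, 230], [357, 221]] ctr on z=80 [502. -54.  80.]
top 2649.5 [[-0.0, 104.0], [50.0, 104.0], [50.0, 179.0], [0.0, 179.0]]
 poly [[30, 107], [0, 107], [0, 119], [6, 127], [0, 125], [10, 133], [0, 128], [0, 132], [12, 136], [2, 137], [10, 137], [9, 141], [0, 140], [11, 142], [0, 143], [4, 144], [0, 145], [2, 178], [26, 175], [40, 165], [49, 149], [43, 142], [49, 139], [43, 137], [50, 133], [47, 124], [37, 126], [37, 133], [33, 124], [31, 131], [30, 119], [40, 114]] ctr on z=80 [707. 865.  80.]
side 2639.0 [[189.39999389648438, 240.1999969482422], [211.3000030517578, 197.39999389648438], [273.79998779296875, 229.39999389648438], [251.89999389648438, 272.20001220703125]]
 poly [[223, 207], [190, 240], [243, 266], [273, 229]] ctr on z=80 [308.  61.  80.]
side 1817.5 [[299.29998779296875, 237.5], [323.5, 201.3000030517578], [363.6000061035156, 228.10000610351562], [339.5, 264.29998779296875]]
 poly [[324, 203], [301, 238], [334, 260], [363, 228]] ctr on z=80 [503. -59.  80.]
```

View pics/ca.png

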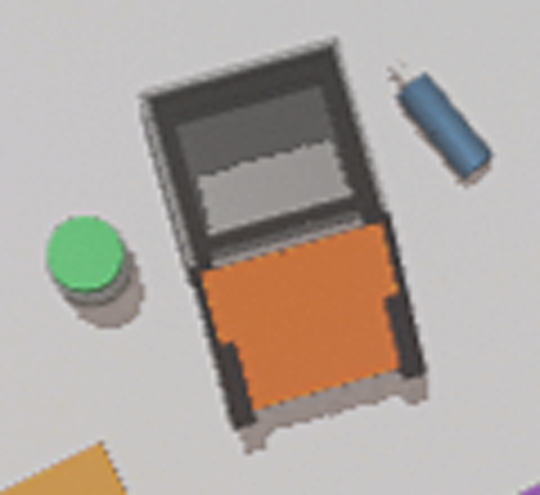

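View pics/cb.png

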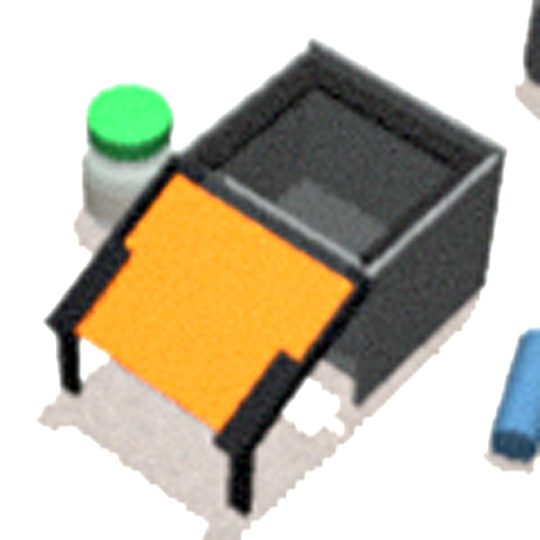

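The crops confirm it: the small orange panel sits in the black slots, centred near top (338,210) and side (331,231). The box's back corners are near top (302,161) and (345,149), and the feet are near (322,235) and (364,223).

Run:
```python
from h import *
f=lambda n,x,y,z:onz(n,((270+x/4.5,140+y/4.5) if n=="top" else (285+x/4.5,165+y/4.5)),z)
def rep(l,A,B): d=A-B; print(l,np.round((A+B)/2,1),"w",round(np.hypot(*d[:2]),1),"yaw",round(np.arctan2(-d[0],d[1]),3)); return (A+B)/2
b=rep("back t",f("top",145,95,108),f("top",337,40,108))
c=rep("crest t",f("top",190,278,100),f("top",388,215,100))
u=rep("panel up t",f("top",203,270,98),f("top",385,224,98))
l=rep("panel lo t",f("top",257,408,57),f("top",400,370,57))
ft=rep("foot t",f("top",235,428,56),f("top",425,375,56))
rep("back s",f("side",313,42,108),f("side",505,152,108)); rep("crest s",f("side",178,158,105),f("side",365,280,105))
rep("panel up s",f("side",178,174,98),f("side",356,285,98)); rep("panel lo s",f("side",77,330,57),f("side",222,432,57)); rep("foot s",f("side",50,322,56),f("side",232,450,56))
for A,B in((b,ft),(b,l),(c,l)): d=A-B; print("axis yaw",np.arctan2(d[1],d[0]),np.hypot(d[0],d[1]))
```

```text
back t [659.2 -11.5 108. ] w 128.0 yaw 0.285
crest t [544.8 -41.8 100. ] w 132.5 yaw 0.309
panel up t [544.7 -45.   98. ] w 119.9 yaw 0.248
panel lo t [456.6 -68.9  57. ] w 97.1 yaw 0.256
foot t [448.5 -70.   56. ] w 129.5 yaw 0.268
back s [662.5 -13.  108. ] w 130.2 yaw 0.276
crest s [550.2 -44.2 105. ] w 127.2 yaw 0.255
panel up s [547.9 -44.   98. ] w 119.1 yaw 0.281
panel lo s [460.5 -67.8  57. ] w 99.8 yaw 0.267
foot s [455.4 -67.   56. ] w 125.3 yaw 0.269
axis yaw 0.27050414004525897 218.71957127863647
axis yaw 0.2759985828798128 210.63813895445602
axis yaw 0.2987926121783382 92.33068328671479
```

Emit:
drive_tool(moves=[[[4,-10,0,0.1,0.4],[8,-20,0,0.25,0.4],[12,-30,0,0.4,0.4],[16,-40,0,0.55,0.4],[18,-44,0,0.65,0.4],[19.7,-48.5,0,0.72,0.4],[19.7,-48.5,0,0.72,0.4],[19.7,-48.5,0,0.72,0.4],[19.7,-48.5,0,0.72,0.4],[19.7,-48.5,0,0.72,0.4],[19.7,-48.5,0,0.72,0.4],[19.7,-48.5,0,0.72,0.4],[17,-57,0,0.72,0.4],[14.8,-66,0,0.72,0.4],[14.8,-66,0,0.72,0.4],[14.8,-66,0,0.72,0.4],[14.8,-66,0,0.72,0.4],[14.8,-66,0,0.72,0.4],[14.8,-66,0,0.72,0.4],[14.8,-66,0,0.72,0.4]]])

```text
t: 2.1
eef_pos: [431.6, -72.8, 191.7]
tool_rot: [-0.136, 0.991, 0.0, 0.0]
force: [-0.9, 0.6, -0.8]
width: 0.402
finger_force: 0.0
```

Emit:
drive_tool(moves=[[[0,-0.2,-4,0,0.4],[0,-0.2,-8,0,0.4],[0,-0.2,-11,0,0.4],[0,-0.2,-13,0,0.4],[0,-0.2,-14,0,0.4],[0,-0.2,-14,0,0.4],[0,-0.2,-14,0,0.4],[0,-0.2,-14,0,0.4]]])

```text
t: 2.9
eef_pos: [432.2, -76.9, 52.8]
tool_rot: [-0.134, 0.991, -0.0, 0.001]
force: [-0.4, -0.7, -0.5]
width: 0.399
finger_force: 0.0
```

Run:
```python
from h import *
print(state()["eef_pos"],state()["force"])
a=read_camera("side")[150:290,270:410]; b=read_camera("top")[140:260,270:390]
a=cv2.resize(a,(400,400),interpolation=2);b=cv2.resize(b,(400,400),interpolation=2)
cv2.imwrite("pics/d.png",cv2.convertScaleAbs(np.hstack([a,b])[:,:,::-1],alpha=1.5))
```

```text
[432.22550885 -76.85736293  52.76879947] [-0.40395797 -0.67063334 -0.50850847]
```

View pics/d.png

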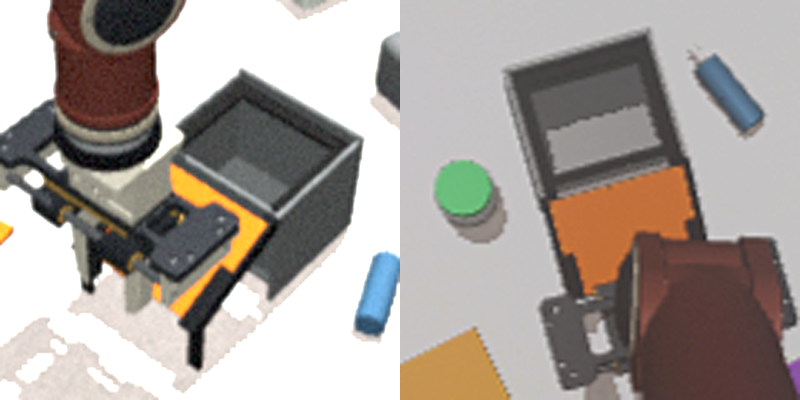

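The fingers stand centred in front of the panel's lower edge and between the rails. Next I'll move forward to contact.

Emit:
drive_tool(moves=[[[0.4,0.2,0,0,0.4],[0.8,0.3,0,0,0.4],[1.2,0.45,0,0,0.4],[1.6,0.6,0,0,0.4],[1.9,0.7,0.1,0,0.4],[2.2,0.75,0.2,0,0.4],[2.5,0.85,0.3,0,0.4],[2.5,0.85,0.3,0,0.4]]])

```text
t: 3.8
eef_pos: [456.8, -68.3, 54.9]
tool_rot: [-0.134, 0.991, -0.0, 0.0]
force: [-0.1, -0.5, -0.1]
width: 0.396
finger_force: 0.0
```

Emit:
drive_tool(moves=[[[0.6,0.15,0.3,0,0.4],[1.2,0.3,0.6,0,0.4],[1.8,0.5,0.9,0,0.4],[2.3,0.65,1.15,0,0.4],[2.9,0.8,1.4,0,0.4],[3.5,0.95,1.7,0,0.4],[3.5,0.95,1.7,0,0.4]]])

```text
t: 4.5
eef_pos: [492.7, -58.6, 72.2]
tool_rot: [-0.135, 0.991, -0.0, 0.001]
force: [-0.4, -0.6, -0.2]
width: 0.397
finger_force: 0.0
```

Run:
```python
from h import *
print(state()["eef_pos"],state()["force"])
a=read_camera("side")[150:290,270:410]; b=read_camera("top")[140:260,270:390]
a=cv2.resize(a,(400,400),interpolation=2);b=cv2.resize(b,(400,400),interpolation=2)
cv2.imwrite("pics/e.png",cv2.convertScaleAbs(np.hstack([a,b])[:,:,::-1],alpha=1.5))
```

```text
[492.68662133 -58.58158923  72.1999248 ] [-0.41942594 -0.56794054 -0.15260719]
```

View pics/e.png

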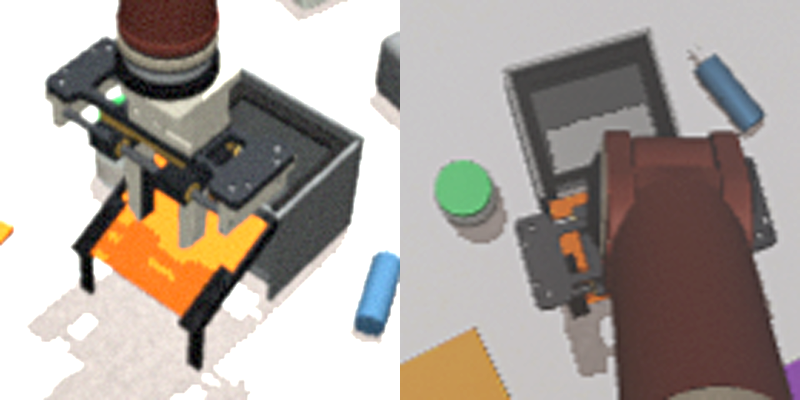

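The fingers seem to be over or through the middle of the panel, while orange still shows down at the foot. I need a closer look at this.

Run:
```python
from h import *
im=read_camera("side"); c,s=np.cos(.27),np.sin(.27)
W=lambda x,y,z:[554+x*c-y*s,-41+x*s+y*c,z]
print("tip pred",np.round(proj("side",[[492.7,-58.6,64.2],W(-60,36,64),W(-60,18,64),W(-60,-18,64),W(-60,-36,64)]),1).tolist())
print("old low",np.round(proj("side",[W(-100,50,57),W(-100,-50,57),W(-63.8,50,74),W(-63.8,-50,74)]),1).tolist())
a=cv2.resize(im[195:275,290:370],(600,600),interpolation=cv2.INTER_CUBIC)
cv2.imwrite("pics/f.png",cv2.convertScaleAbs(a[:,:,::-1],alpha=1.2))
```

```text
tip pred [[327.4, 239.0], [316.8, 230.2], [322.5, 234.0], [334.2, 241.9], [340.1, 245.9]]
old low [[301.0, 238.8], [333.3, 261.5], [311.3, 225.3], [343.9, 247.3]]
```

View pics/f.png

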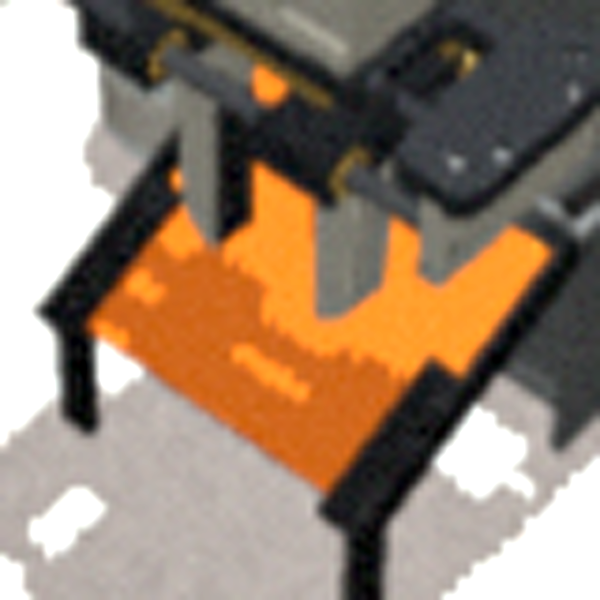

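Run:
```python
from h import *
c,s=np.cos(.27),np.sin(.27)
def box(p): d=p-np.array([554,-41,0]); return np.round([d[0]*c+d[1]*s,-d[0]*s+d[1]*c,d[2]],1).tolist()
T=lambda x,y,z:[432.2+x*c-y*s,-76.9+x*s+y*c,z]
for z in(45,60):
  print(z,np.round(proj("side",[T(x,y,z) for y in(36,18,-18,-36) for x in(-7.5,7.5)]),1).tolist())
for z in(64,70,74,78,82): print(z,box(onz("side",(332.7,237.7),z)),box(onz("side",(319,227.5),z)))
print(state())
```

```text
45 [[296.0, 254.3], [300.4, 250.5], [301.6, 258.4], [306.1, 254.6], [313.3, 266.9], [317.7, 262.9], [319.2, 271.2], [323.6, 267.1]]
60 [[295.7, 250.3], [300.2, 246.4], [301.4, 254.4], [305.9, 250.5], [313.2, 262.8], [317.6, 258.8], [319.1, 267.1], [323.6, 263.1]]
64 [-52.6, -7.2, 64.0] [-50.3, 37.8, 64.0]
70 [-56.5, -10.4, 70.0] [-54.2, 34.2, 70.0]
74 [-59.1, -12.5, 74.0] [-56.8, 31.9, 74.0]
78 [-61.7, -14.7, 78.0] [-59.4, 29.5, 78.0]
82 [-64.2, -16.8, 82.0] [-62.0, 27.2, 82.0]
{'t': 4.65, 'joint_positions': array([ 0.1216721 ,  0.54722585, -0.06764437,  2.00027103,  0.06298169,
        0.59684227,  1.85169397]), 'dq': array([ 0.00194962,  0.00040249,  0.00104397,  0.0062509 ,  0.00088613,
       -0.00053988, -0.00022887]), 'effort': array([-9.16873128e-02, -3.67945397e+01, -2.69636158e-01, -1.05149800e+01,
        2.35555315e-02,  5.70247730e-02, -1.29539319e-05]), 'eef_pos': array([490.73656963, -59.03531259,  71.5918975 ]), 'tool_rot': array([-1.34173633e-01,  9.90957750e-01, -2.07801536e-05, -4.15702213e-04]), 'force': array([ 0.11346455, -0.63884769, -0.56395257]), 'wrist_torque': array([0.02224048, 0.00912703, 0.04523247]), 'finger_force': 0.0, 'width': 0.40163156627888774}
```

At this height the fingertips appear about 15–25 mm higher than the calibration predicts, and they have passed over the panel, which hasn't moved. I'll back off and come in lower.

Emit:
drive_tool(moves=[[[-1.5,-0.4,0,0,0.4],[-3,-0.8,0,0,0.4],[-4.5,-1.2,0,0,0.4],[-6,-1.6,0,0,0.4],[-6,-1.6,0,0,0.4],[-6,-1.6,-1.5,0,0.4],[-6,-1.6,-3,0,0.4],[-6,-1.6,-4.4,0,0.4],[-6,-1.6,-4.4,0,0.4],[-6,-1.6,-4.4,0,0.4]]])

```text
t: 5.65
eef_pos: [431.7, -74.8, 27.8]
tool_rot: [-0.134, 0.991, 0.0, 0.0]
force: [-0.1, 0.7, -0.7]
width: 0.4
finger_force: 0.0
```

Run:
```python
from h import *
s=state();print(s["eef_pos"],s["force"])
im=read_camera("side")
a=cv2.resize(im[190:290,280:380],(600,600),interpolation=cv2.INTER_CUBIC)
cv2.imwrite("pics/g.png",cv2.convertScaleAbs(a[:,:,::-1],alpha=1.2))
c,si=np.cos(.27),np.sin(.27); e=s["eef_pos"]
T=lambda x,y,z:[e[0]+x*c-y*si,e[1]+x*si+y*c,e[2]+z]
print(np.round((proj("side",[T(x,y,z) for z in(-8,11) for y in(18,-18) for x in(-7.5,7.5)])-[280,190])*6).tolist())
```

```text
[431.74155258 -74.80385103  27.76031567] [-0.07815162  0.6999817  -0.72866125]
[[128.0, 447.0], [155.0, 424.0], [197.0, 497.0], [223.0, 474.0], [127.0, 417.0], [153.0, 394.0], [196.0, 468.0], [222.0, 444.0]]
```

View pics/g.png

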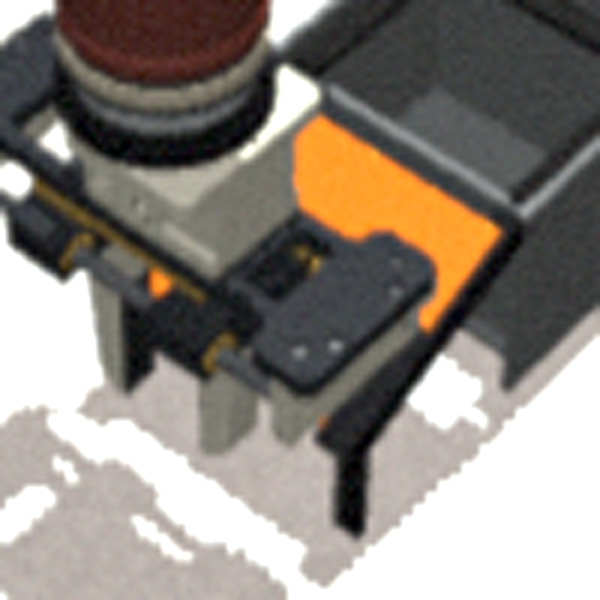

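The image puts the fingertips about 28 mm above where the TCP reading says they are. It agrees with the earlier pose, so I'll go down further and push.

Emit:
drive_tool(moves=[[[0,0,-0.7,0,0.4],[0,0,-1.4,0,0.4],[0,0,-1.4,0,0.4],[0.6,0.15,-1.4,0,0.4],[1.2,0.3,-1.4,0,0.4],[1.8,0.5,-1.4,0,0.4],[2.2,0.6,-1.2,0,0.4],[2.6,0.7,-1,0,0.4],[3,0.8,-0.8,0,0.4],[3.5,0.95,-0.55,0,0.4],[4,1.1,-0.3,0,0.4],[4.5,1.25,-0.1,0,0.4],[4.5,1.25,-0.1,0,0.4]]])

```text
t: 7.0
eef_pos: [476.8, -62.3, 27.1]
tool_rot: [-0.134, 0.991, -0.0, 0.0]
force: [-0.7, 0.3, 0.3]
width: 0.398
finger_force: 0.3
```

```bash
cat > look.py <<'E'
from h import *
import sys
s=state();print(s["eef_pos"],s["force"])
a=read_camera("side")[150:290,270:410]; b=read_camera("top")[140:260,270:390]
a=cv2.resize(a,(400,400),interpolation=2);b=cv2.resize(b,(400,400),interpolation=2)
cv2.imwrite(f"pics/{sys.argv[1]}.png",cv2.convertScaleAbs(np.hstack([a,b])[:,:,::-1],alpha=1.5))
E
python3 look.py i
python3 - <<'E'
from h import *
m=orange(read_camera("side")); m[:,:285]=0; m[:150]=0; m[290:]=0
c=max(cv2.findContours(m,0,2)[0],key=cv2.contourArea); print(cv2.approxPolyDP(c,3,True)[:,0].tolist())
E
```

```text
[476.83995819 -62.28073249  27.08258429] [-0.69734109  0.34237318  0.33711309]
[[479, 150], [595, 238], [597, 234], [598, 240], [623, 259], [639, 266], [637, 256], [630, 255], [638, 252], [639, 256], [639, 252], [630, 245], [625, 247], [631, 251], [628, 256], [621, 248], [613, 249], [611, 242], [606, 243], [610, 237], [619, 245], [622, 241], [623, 247], [624, 242], [628, 244], [617, 240], [616, 235], [610, 237], [609, 230], [546, 185], [545, 189], [535, 178], [537, 186], [533, 187], [529, 182], [532, 175], [520, 172], [521, 167], [502, 153]]
```

View pics/i.png

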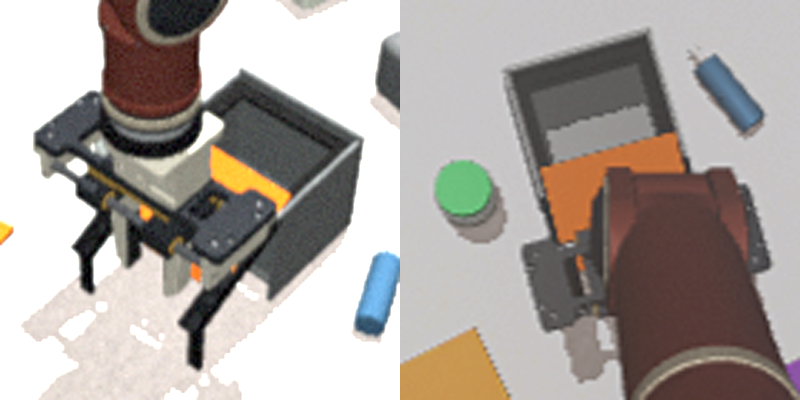

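The panel is now moving: its upper edge is past the crest and parallel to it. I'll keep pushing.

Emit:
drive_tool(moves=[[[0.6,0.15,0.3,0,0.4],[1.2,0.35,0.6,0,0.4],[1.7,0.5,0.8,0,0.4],[2.2,0.6,1.1,0,0.4],[2.7,0.75,1.3,0,0.4],[3.2,0.9,1.6,0,0.4],[3.6,1,1.8,0,0.4],[4,1.1,2,0,0.4],[4.4,1.2,2.2,0,0.4],[4.8,1.35,2.4,0,0.4],[4.8,1.35,2.4,0,0.4]]])

```text
t: 8.25
eef_pos: [525.1, -48.7, 51.1]
tool_rot: [-0.134, 0.991, -0.0, 0.001]
force: [-0.6, -0.6, 0.3]
width: 0.397
finger_force: 0.6
```

```bash
cat > pan.py <<'E'
from h import *
c,s=np.cos(.27),np.sin(.27)
st=state(); print(st["t"],st["eef_pos"],st["force"])
def box(p): d=p-np.array([554,-41,0]); return np.round([d[0]*c+d[1]*s,-d[0]*s+d[1]*c],1).tolist()
for n,r in (("top",(140,240,295,375)),("side",(165,270,295,405))):
    m=orange(read_camera(n)); k=np.zeros_like(m); k[r[0]:r[1],r[2]:r[3]]=m[r[0]:r[1],r[2]:r[3]]
    cs=[q for q in cv2.findContours(k,0,2)[0] if cv2.contourArea(q)>25]
    for q in cs:
        p=cv2.approxPolyDP(q,2,True)[:,0]; print(n,int(cv2.contourArea(q)),p.tolist(),[box(onz(n,v,105)) for v in p])
E
python3 pan.py
```

```text
8.25 [525.12097502 -48.69349851  51.05443223] [-0.60273255 -0.60754864  0.28760053]
top 238 [[324, 167], [307, 172], [313, 193], [320, 188], [320, 175]] [[75.7, 8.6], [74.6, 59.5], [11.4, 59.2], [20.0, 36.1], [56.2, 25.9]]
top 49 [[348, 164], [345, 161], [333, 166]] [[65.7, -60.4], [76.5, -54.5], [71.6, -17.2]]
side 46 [[373, 217], [359, 230], [355, 228], [353, 221], [351, 226], [360, 232]] [[29.7, -58.2], [-22.7, -58.8], [-24.0, -48.3], [-10.5, -31.5], [-25.3, -37.7], [-25.8, -64.2]]
side 109 [[359, 186], [359, 191], [363, 194], [374, 194], [382, 200], [379, 211], [386, 201]] [[88.7, 30.4], [75.1, 19.5], [73.4, 5.8], [91.1, -14.1], [87.6, -40.8], [54.1, -57.1], [91.3, -49.9]]
```

The upper edge is about 76 mm behind the crest, so the panel has tipped level. Next I'll push it to the back stop while watching the force.

Emit:
drive_tool(moves=[[[0.5,0.15,0.2,0,0.4],[1,0.3,0.4,0,0.4],[1.4,0.4,0.6,0,0.4],[1.8,0.5,0.6,0,0.4],[2.2,0.6,0.6,0,0.4],[2.4,0.65,0.6,0,0.4],[2.5,0.7,0.6,0,0.4],[2.5,0.7,0.6,0,0.4]]])

```text
t: 9.15
eef_pos: [549.4, -41.9, 56.7]
tool_rot: [-0.134, 0.991, -0.0, 0.0]
force: [0.3, -0.7, -0.5]
width: 0.405
finger_force: 0.0
```

```bash
python3 pan.py
```

```text
9.15 [549.37385199 -41.87561821  56.65992003] [ 0.30869902 -0.68994477 -0.5093892 ]
top 179 [[318, 160], [305, 164], [310, 183], [316, 179]] [[100.1, 19.7], [98.7, 58.8], [41.5, 59.7], [48.1, 40.1]]
side 33 [[340, 201], [340, 207], [348, 212]] [[18.6, 32.1], [3.6, 19.4], [3.6, -4.9]]
side 108 [[391, 199], [387, 199], [367, 221], [362, 219], [363, 214], [360, 212], [358, 219], [367, 223]] [[104.6, -54.9], [98.2, -47.7], [10.8, -55.5], [8.0, -43.1], [21.8, -35.1], [22.2, -25.9], [1.9, -36.2], [5.9, -59.3]]
```

Emit:
drive_tool(moves=[[[0.1,0.03,0,0,0.4],[0.2,0.05,0,0,0.4],[0.3,0.08,0,0,0.4],[0.4,0.11,0,0,0.4],[0.4,0.11,0,0,0.4],[0.4,0.11,0,0,0.4]]])

```text
t: 9.85
eef_pos: [553.1, -40.9, 56.7]
tool_rot: [-0.134, 0.991, -0.0, -0.0]
force: [-0.4, -0.1, -0.7]
width: 0.402
finger_force: 0.3
```

Emit:
drive_tool(moves=[[[0.1,0.03,0,0,0.4],[0.2,0.05,0,0,0.4],[0.3,0.08,0,0,0.4],[0.3,0.08,0,0,0.4]]])

```text
t: 10.25
eef_pos: [553.0, -41.0, 56.3]
tool_rot: [-0.134, 0.991, -0.0, -0.003]
force: [-6.1, -2.7, 3.0]
width: 0.4
finger_force: 3.1
```

```bash
python3 pan.py
```

```text
10.25 [553.01447305 -41.00169529  56.2519885 ] [-6.06386069 -2.71204585  2.95919721]
top 165 [[316, 159], [304, 162], [310, 181], [316, 177]] [[104.4, 24.4], [105.1, 60.0], [47.1, 58.2], [53.7, 38.5]]
side 41 [[342, 199], [341, 206], [349, 211], [350, 208], [343, 204]] [[26.9, 32.8], [7.6, 19.7], [7.6, -4.7], [16.6, -0.3], [15.7, 20.4]]
side 103 [[393, 199], [389, 198], [387, 203], [368, 220], [361, 211], [359, 217], [366, 223]] [[107.7, -58.4], [104.1, -49.3], [87.5, -55.6], [14.7, -55.3], [26.2, -25.6], [8.3, -34.0], [4.4, -57.6]]
side 28 [[342, 190], [345, 197], [350, 195]] [[50.4, 52.6], [36.8, 31.8], [50.0, 27.1]]
```

It's in contact with the back stop at about 6.6 N. Now I'll back off, go up and over, and look from above.

Emit:
drive_tool(moves=[[[-0.7,-0.2,0,0,0.4],[-2,-0.55,0,0,0.4],[-4,-1.1,0,0,0.4],[-4,-1.1,0,0,0.4],[-4,-1.1,4,0,0.4],[-4,-1.1,8,0,0.4],[-4,-1.1,8,0,0.4],[-4,-1.1,8,0,0.4]]])

```text
t: 11.15
eef_pos: [518.2, -50.6, 137.9]
tool_rot: [-0.134, 0.991, -0.0, 0.002]
force: [-0.5, 0.3, -0.7]
width: 0.403
finger_force: 0.0
```

```bash
python3 pan.py; python3 look.py j
```

```text
11.15 [518.19454059 -50.62169547 137.86806493] [-0.48031443  0.32044329 -0.65954124]
top 517 [[343, 152], [304, 162], [312, 190], [321, 186], [321, 172], [329, 157], [345, 160]] [[103.5, -56.3], [105.1, 60.0], [20.5, 59.6], [24.8, 31.8], [63.9, 20.8], [100.1, -13.3], [79.3, -55.3]]
side 83 [[338, 190], [330, 200], [339, 205]] [[43.9, 59.9], [5.3, 52.1], [7.0, 25.4]]
side 779 [[393, 199], [375, 189], [357, 204], [354, 195], [351, 194], [350, 205], [346, 210], [366, 223]] [[107.7, -58.4], [106.4, -5.4], [37.7, -4.4], [56.4, 19.9], [54.2, 27.5], [24.2, 5.9], [5.5, 2.6], [4.4, -57.6]]
[516.11161055 -50.68682362 135.95128419] [-0.04196255 -0.00523514 -0.93950101]
```

View pics/j.png

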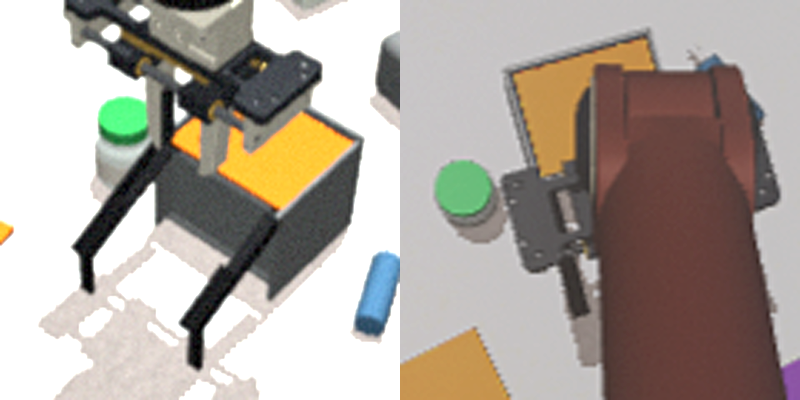

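The panel lies level over the box and against the back stop, with clear space behind the crest. Next I'll move over its middle and press.

Emit:
drive_tool(moves=[[[3,0.8,0,0,0.4],[6,1.6,0,0,0.4],[9,2.4,0,0,0.4],[9,2.4,0,0,0.4],[9,2.4,-0.8,0,0.4],[9,2.4,-1.6,0,0.4],[9,2.4,-2,0,0.4],[9,2.4,-2.4,0,0.4],[9,2.4,-2.4,0,0.4]]])

```text
t: 12.25
eef_pos: [605.3, -27.3, 112.1]
tool_rot: [-0.134, 0.991, 0.0, -0.001]
force: [1.0, 0.9, -0.3]
width: 0.399
finger_force: 0.0
```

Emit:
drive_tool(moves=[[[0,0,-0.2,0,0.4],[0,0,-0.4,0,0.4],[0,0,-0.6,0,0.4],[0,0,-0.8,0,0.4],[0,0,-1,0,0.4],[0,0,-1.2,0,0.4],[0,0,-1.4,0,0.4]]])

```text
t: 12.95
eef_pos: [606.2, -27.1, 98.6]
tool_rot: [-0.134, 0.991, -0.0, 0.0]
force: [0.0, 0.1, 0.5]
width: 0.395
finger_force: 0.0
```

Emit:
drive_tool(moves=[[[0,0,-0.2,0,0.4],[0,0,-0.4,0,0.4],[0,0,-0.6,0,0.4],[0,0,-0.8,0,0.4],[0,0,-0.8,0,0.4]]])

```text
t: 13.45
eef_pos: [605.9, -27.1, 90.4]
tool_rot: [-0.134, 0.991, 0.0, -0.0]
force: [0.2, 0.4, -0.2]
width: 0.397
finger_force: 0.0
```

Emit:
drive_tool(moves=[[[0,0,-0.2,0,0.4],[0,0,-0.4,0,0.4],[0,0,-0.6,0,0.4],[0,0,-0.6,0,0.4]]])

```text
t: 13.85
eef_pos: [605.9, -27.0, 84.4]
tool_rot: [-0.134, 0.991, 0.0, -0.0]
force: [0.3, 0.0, -0.1]
width: 0.403
finger_force: 0.0
```

Emit:
drive_tool(moves=[[[0,0,-0.15,0,0.4],[0,0,-0.3,0,0.4],[0,0,-0.3,0,0.4]]])

```text
t: 14.15
eef_pos: [606.0, -27.1, 81.5]
tool_rot: [-0.134, 0.991, 0.0, -0.0]
force: [-0.8, -0.4, 0.0]
width: 0.398
finger_force: 0.0
```

Emit:
drive_tool(moves=[[[0,0,-0.15,0,0.4],[0,0,-0.3,0,0.4],[0,0,-0.4,0,0.4],[0,0,-0.4,0,0.4]]])

```text
t: 14.55
eef_pos: [606.2, -27.1, 78.1]
tool_rot: [-0.134, 0.991, -0.0, 0.0]
force: [-0.4, 0.3, 3.8]
width: 0.401
finger_force: 1.5
```

Contact, at 3.8 N. I'll press on.

Emit:
drive_tool(moves=[[[0,0,-0.15,0,0.4],[0,0,-0.3,0,0.4],[0,0,-0.45,0,0.4],[0,0,-0.6,0,0.4],[0,0,-0.7,0,0.4],[0,0,-0.7,0,0.4]]])

```text
t: 15.15
eef_pos: [606.2, -27.0, 72.4]
tool_rot: [-0.134, 0.991, -0.0, 0.0]
force: [-3.5, 0.6, 10.9]
width: 0.401
finger_force: 4.9
```

Emit:
drive_tool(moves=[[[0,0,-0.2,0,0.4],[0,0,-0.4,0,0.4],[0,0,-0.5,0,0.4],[0,0,-0.5,0,0.4]]])

```text
t: 15.55
eef_pos: [606.4, -27.0, 72.1]
tool_rot: [-0.134, 0.991, -0.0, 0.001]
force: [-10.3, -1.0, 32.4]
width: 0.401
finger_force: 16.3
```

It has bottomed out: 32 N with no further travel, after about 6 mm. Now I'll lift clear.

Emit:
drive_tool(moves=[[[0,0,0.8,0,0.4],[0,0,3,0,0.4],[0,0,7,0,0.4],[0,0,11,0,0.4],[-4,-4,12,0,0.4],[-8,-8,12,0,0.4],[-10,-12,12,0,0.4],[-10,-16,12,0,0.4],[-10,-20,12,0,0.4],[-10,-24,12,0,0.4],[-10,-24,12,0,0.4],[-10,-24,12,0,0.4]]])

```text
t: 16.75
eef_pos: [505.7, -267.9, 185.1]
tool_rot: [-0.133, 0.991, 0.0, -0.0]
force: [0.5, 0.2, -0.0]
width: 0.396
finger_force: 0.0
```

Run:
```python
from h import *
c,s=np.cos(.27),np.sin(.27)
st=state(); print(st["t"],st["eef_pos"],st["force"])
def box(p): d=p-np.array([554,-41,0]); return np.round([d[0]*c+d[1]*s,-d[0]*s+d[1]*c],1).tolist()
for n,r in (("top",(140,240,295,375)),("side",(165,270,295,405))):
    m=orange(read_camera(n)); k=np.zeros_like(m); k[r[0]:r[1],r[2]:r[3]]=m[r[0]:r[1],r[2]:r[3]]
    q=max(cv2.findContours(k,0,2)[0],key=cv2.contourArea); p=cv2.approxPolyDP(q,2.5,True)[:,0]
    rc=cv2.minAreaRect(q); print(n,int(cv2.contourArea(q)),[box(onz(n,v,99)) for v in p],box(onz(n,rc[0],99)))
```

```text
16.75 [ 505.68534005 -267.86970255  185.11678722] [ 0.45941904  0.15858375 -0.02695627]
top 932 [[105.7, -54.4], [106.1, 36.0], [84.4, 24.0], [75.3, 35.5], [84.9, 47.8], [73.0, 27.2], [60.2, 24.8], [54.0, 35.5], [66.9, 37.9], [58.4, 40.2], [38.9, 24.7], [46.4, 40.6], [28.0, 39.7], [16.3, 19.2], [8.9, 36.1], [11.0, -54.0]] [57.3, -4.4]
side 399 [[106.9, 57.3], [10.7, 59.9], [5.6, -3.6], [51.6, 34.4], [102.7, 34.8]] [52.8, 43.3]
```

Panel edges span about 6–106 mm behind the crest, centred in y. The 6 mm press travel with a hard stop at 32 N shows the frame is fully down. I'll hand it in.

```bash
python3 -c "from bench import job_done;print(job_done())"
```

```text
the job is handed in; nothing more can be done
None
```

The job is handed in: the panel was slid over the crest to the back stop and pressed about 6 mm to a hard stop, so by my measurements it sits level behind the lips with the frame fully down; no verdict came back from the judging.

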